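# Lid the hardware tins before sawing

## Task

The four hardware tins must be shut before the saw throws dust about: take the stack of lids apart and put each lid on its own tin, the one it fits, so that all four tins are closed with the lids lying flat and fully down.

Things in the scene. Friction and masses are not known exactly. Their poses are not given: they have to be found in the camera images.
- lid_large: largest of four round slip-on lids, grey metal, ribbed rim, loose: 67 mm outside diameter, 16 mm high; at the start at the bottom of the stack, on the table. A cap open below: skirt 61 mm inside diameter, 12 mm deep; flat crown 4 mm thick. Origin: centre of its lower edge; z up through the crown; yaw is of no account. Grip across the outside of the skirt.
- lid_medium: second largest of four round slip-on lids, grey metal, ribbed rim, loose: 56 mm outside diameter, 16 mm high; at the start in the stack, lying on the lid next larger than it. A cap open below: skirt 50 mm inside diameter, 12 mm deep; flat crown 4 mm thick. Origin: centre of its lower edge; z up through the crown; yaw is of no account. Grip across the outside of the skirt.
- lid_small: second smallest of four round slip-on lids, grey metal, ribbed rim, loose: 45 mm outside diameter, 16 mm high; at the start in the stack, lying on the lid next larger than it. A cap open below: skirt 39 mm inside diameter, 12 mm deep; flat crown 4 mm thick. Origin: centre of its lower edge; z up through the crown; yaw is of no account. Grip across the outside of the skirt.
- lid_tiny: smallest of four round slip-on lids, grey metal, ribbed rim, loose: 34 mm outside diameter, 16 mm high; at the start in the stack, lying on the lid next larger than it, at the very top. A cap open below: skirt 28 mm inside diameter, 12 mm deep; flat crown 4 mm thick. Origin: centre of its lower edge; z up through the crown; yaw is of no account. Grip across the outside of the skirt.
- tin_large: largest of four open round light grey metal tins, holding hexagon nuts; upright, stands firm. Body 67 mm wide, 44 mm high; on it a neck 54 mm diameter, 10 mm high, top bevelled to 50 mm. Origin: centre of its underside; z up. The 67 mm lid slips over the neck (3.5 mm play all round) and seats with its lower edge on the shoulder, 44 mm above the origin; smaller lids do not go on.
- tin_medium: second largest of four open round light grey metal tins, holding brass screws; upright, stands firm. Body 56 mm wide, 44 mm high; on it a neck 43 mm diameter, 10 mm high, top bevelled to 39 mm. Origin: centre of its underside; z up. The 56 mm lid slips over the neck (3.5 mm play all round) and seats with its lower edge on the shoulder, 44 mm above the origin; smaller lids do not go on.
- tin_small: second smallest of four open round light grey metal tins, holding short wooden dowels; upright, stands firm. Body 45 mm wide, 44 mm high; on it a neck 32 mm diameter, 10 mm high, top bevelled to 28 mm. Origin: centre of its underside; z up. The 45 mm lid slips over the neck (3.5 mm play all round) and seats with its lower edge on the shoulder, 44 mm above the origin; smaller lids do not go on.
- tin_tiny: smallest of four open round light grey metal tins, holding dark panel pins; upright, stands firm. Body 34 mm wide, 44 mm high; on it a neck 21 mm diameter, 10 mm high, top bevelled to 17 mm. Origin: centre of its underside; z up. The 34 mm lid slips over the neck (3.5 mm play all round) and seats with its lower edge on the shoulder, 44 mm above the origin; smaller lids do not go on.
There are look-alikes about, which are no part of the job. What is shaped like the lid_medium but pink is not meant.

How it is judged:
At the end, for the whole second after the job is handed in: Each of the four lids is on the tin of its own diameter: within 8 mm of the tin's axis, its lower edge 41 to 48 mm above the tin's underside (seated on the shoulder at 44 mm), crown upward and level within 0.1 rad, at rest (under 0.02 m/s) (horizontal distance between lid_large and tin_large below 0.008 m and z of lid_large in the frame of tin_large between 0.041 and 0.048 m and angle between each of lid_large, lid_medium, lid_small, lid_tiny's own z axis and vertical below 0.1 rad and linear speed of each of lid_large, lid_medium, lid_small, lid_tiny below 0.02 m/s and horizontal distance between lid_medium and tin_medium below 0.008 m and z of lid_medium in the frame of tin_medium between 0.041 and 0.048 m and horizontal distance between lid_small and tin_small below 0.008 m and z of lid_small in the frame of tin_small between 0.041 and 0.048 m and horizontal distance between lid_tiny and tin_tiny below 0.008 m and z of lid_tiny in the frame of tin_tiny between 0.041 and 0.048 m); the robot touches nothing.
It also fails if it takes over 96 s, if anything falls off the work surface, if the arm or the gripper's body presses on something with over 40 N, if the wrist force passes 120 N, or if a joint passes its speed limit or range.

## Robot

A 7-joint arm with a two-finger parallel gripper is mounted at the origin on the work surface; the furniture and walls round the work are solid. World frame = base frame: x ahead of the robot, y to its left, z up, the work surface at z = 0. Lengths are in m, angles in rad, forces in N, time in s.
With the tool pointing down it reaches from about 0.425 to 1.025 m from the base axis. Payload 9.4 kg.
Tool frame: the origin (TCP) lies midway between the tips of the shut fingers; the grasp point (between the pads) lies 19 mm behind it; z points along the fingers, y is the direction in which the jaws open and shut (so a half turn about z gives the same grasp; the last joint's range is limited). The gripper opens to 93 mm and grips with 3 to 60 N. Pads are 15 mm wide; open, the fingers measure 128 mm over their backs; the gripper's body (75 mm by 188 mm) begins 65 mm behind the grasp point.
Start: joints at [1.113, 0.599, -0.003, 1.599, 0.002, 0.943, -0.08], TCP at [0.269, -0.673, 0.198] pointing down, gripper open.
Joint ranges: [-2.57, 2.57], [-0.35, 1.97], [-1.29, 1.29], [0.11, 2.56], [-1.05, 4.19], [0.11, 1.86], [-2.63, 2.63]. Speed limits (rad/s): [2.22, 2.22, 3.01, 3.01, 3.14, 3.14, 3.14].

## Interface

Orientations are given as a unit quaternion [w, x, y, z].
In Python, from plant import status, eyes, order gives the robot as it stands.
- The arm moves only by the tool play_rows, never from a script. Its arguments are lists of equal length, an entry for each row: "fingers": the closure in counts, from 0 (fully open) to 255 (shut); "slide": the shift along the tool's x, y, z in m, a list of three; "roll": the turn about the tool's z in degrees. A call has 1 to 5 rows; each row is the pose to reach, as a shift and turn from the pose commanded when the call began, along the tool's axes at that moment; what a row does not reach only later rows make up. A row lasts 1/8 s, in which the tool goes at most 62.5 mm and 10.7 degrees, less where a joint would pass 70% of its speed; a pose out of reach is approached as far as the arm can. A call with a gripper value outside its range is refused whole. The fingers move at their own pace and stop on an object; "force" is the grip in N (left out, the last holds). Time passes only in rows, so rows that repeat a pose let the fingers close. It gives the time, the measured TCP pose, the force and the opening at its end, in the units of the state.
- status.read_state(): the state, without advancing time (a new reading comes with each control period).
- eyes.snapshot(name): name is "scene" or "top" or "wrist"; returns the picture (384x512x3 uint8, red, green, blue); there is no depth.
- eyes.calibration(name): a dict with "vertical_fov" (degrees; the focal length in pixels is half the picture's height over the tangent of half this angle, whatever the lens; pixels are square), "cx", "cy" (the principal point, pixels), "view" (4x4, takes a point from world to camera coordinates). Camera axes: x right, y down, z forward; pixel columns grow to the right and rows downward; lengths in m; the calibration is good to about 2 mm. A picture is of the moment at which its call begins: read the wrist's pose just before it. calibration takes no time and is no camera call; for the wrist camera it gives the pose at the moment of the call.
- order.hand_in(): hands the job in, once; it reports no verdict.
The state is a dict: "t": time; "q": joint angles; "joint_velocities": joint speeds; "effort": joint torques, N m; "position": TCP position; "tcp_rot": TCP orientation; "contact_force": force on the tool from outside, world axes, zero at the start; "wrist_torque": the same for the moment, N m; "grip_width": opening from 0.0 (shut) to 1.0 (fully open).
Only numpy, scipy, OpenCV 4.12 (cv2) and the standard library are available. Lean on these libraries where they do the work, as an engineer would, in place of code of your own. Each camera call takes 0.05 s, during which the arm holds its last target.

## Working session

There is one attempt and no reset: what is moved stays moved. The work goes in short steps, Python scripts to look and compute and a tool call to move; the robot and the scene stay as the last step left them, time stands still between calls to the robot, and variables do not carry over. Pictures are saved under pics/ and viewed, and the job is handed in when it is done.

Besides the shell and the picture viewer there is one more tool, called after "Emit:" as name(argument=value, ...), one argument or row to a line, values as JSON. play_rows: Moves the arm, as the interface text tells. Its arguments: {"type":"object","properties":{"fingers":{"type":"array","items":{"type":"number"}},"slide":{"type":"array","items":{"type":"array","items":{"type":"number"}}},"roll":{"type":"array","items":{"type":"number"}},"force":{"type":"number"}},"required":["fingers","slide","roll"]}

```bash
ls; mkdir -p pics; python3 - <<'E'
from plant import status, eyes
import cv2
s=status.read_state();print(s)
for n in("scene","top","wrist"):
    c=eyes.calibration(n);print(n,c)
    cv2.imwrite(f"pics/{n}0.png",eyes.snapshot(n)[:,:,::-1])
E
```

```text
pics
{'t': 0.0, 'q': array([ 1.11328106,  0.6001272 , -0.00253335,  1.60011858,  0.00180288,
        0.94290648, -0.07979222]), 'joint_velocities': array([ 0.00023907,  0.00066871, -0.00036042,  0.00076552,  0.00044965,
       -0.0001196 , -0.00035805]), 'effort': array([-3.23689237e-04, -7.65067935e+01,  1.49760079e+00, -2.52353221e+01,
       -5.23317070e-02,  1.67058158e-02,  1.40434886e-04]), 'position': array([ 0.26924704, -0.67259129,  0.19726268]), 'tcp_rot': array([-7.46864889e-04,  9.81921212e-01,  1.89288473e-01, -2.20716270e-04]), 'contact_force': array([-0.72913119, -0.51505424,  0.06643742]), 'wrist_torque': array([-0.0302027 ,  0.08098647,  0.02637049]), 'grip_width': 0.9973653583562632}
scene {'vertical_fov': 57.6266163948524, 'cx': 259.1157264446325, 'cy': 187.84830524608543, 'view': array([[ 9.20927773e-01, -3.89733085e-01, -3.99740215e-04,
        -4.35710222e-01],
       [-1.66986114e-01, -3.93656083e-01, -9.03963786e-01,
         1.67987824e-01],
       [ 3.52147235e-01,  8.32552107e-01, -4.27608833e-01,
         6.34840308e-01],
       [ 0.00000000e+00,  0.00000000e+00,  0.00000000e+00,
         1.00000000e+00]])}
top {'vertical_fov': 45.65840559607625, 'cx': 258.9203185829982, 'cy': 194.1877725372103, 'view': array([[-0.00717295, -0.99995039,  0.00691163,  0.08329072],
       [-0.98199688,  0.00573911, -0.18880991,  0.50792942],
       [ 0.18876088, -0.00814152, -0.98198933,  1.17979263],
       [ 0.        ,  0.        ,  0.        ,  1.        ]])}
wrist {'vertical_fov': 71.43366128849684, 'cx': 258.49230622983515, 'cy': 192.09599861863072, 'view': array([[ 0.37225771, -0.9281284 , -0.00137033, -0.7249788 ],
       [-0.8980626 , -0.36057076,  0.25193709, -0.030691  ],
       [-0.23432406, -0.09255488, -0.96774264,  0.38957344],
       [ 0.        ,  0.        ,  0.        ,  1.        ]])}
```

View pics/scene0.png

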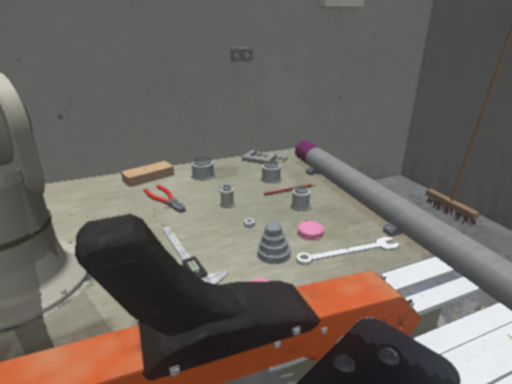

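View pics/top0.png

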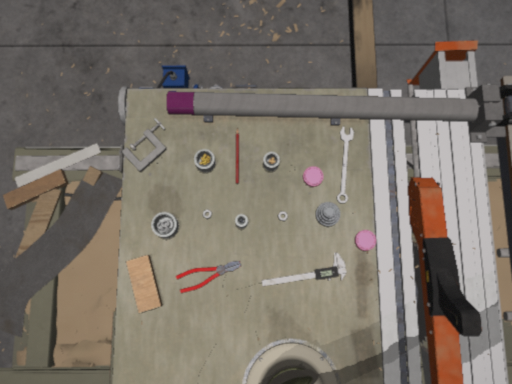

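View pics/wrist0.png

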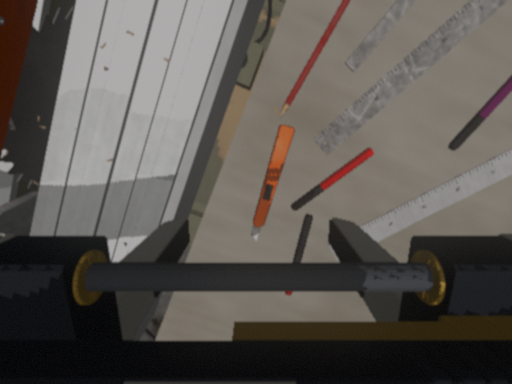

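The top view shows the stack at about (328,214), tin_large (164,225), tin_medium (204,160), tin_small (271,160) and tin_tiny (241,221). The pink discs are decoys. A pipe runs along the far edge. I'll enlarge to measure.

```bash
cat > h.py <<'E'
import numpy as np, cv2
from plant import status, eyes
def cam(n):
    c=eyes.calibration(n);f=192/np.tan(np.radians(c["vertical_fov"]/2));return c,f
def ray(n,u,v,z,c=None):
    c,f=cam(n) if c is None else c
    V=c["view"];R=V[:3,:3];t=V[:3,3];o=-R.T@t
    d=R.T@np.array([(u-c["cx"])/f,(v-c["cy"])/f,1.]);k=(z-o[2])/d[2];return (o+k*d)[:2]
def proj(n,p,c=None):
    c,f=cam(n) if c is None else c
    q=c["view"][:3,:3]@np.array(p)+c["view"][:3,3];return f*q[0]/q[2]+c["cx"],f*q[1]/q[2]+c["cy"]
def circle(n,x,y,z,r,c=None):
    c=cam(n) if c is None else c
    return np.array([proj(n,(x+r*np.cos(a),y+r*np.sin(a),z),c) for a in np.linspace(0,2*np.pi,60)])
E
python3 - <<'E'
from h import *
im=cv2.imread("pics/top0.png")
cv2.imwrite("pics/topc.png",cv2.resize(im[130:250,140:350],None,fx=3.8,fy=3.8,interpolation=cv2.INTER_CUBIC))
c=cam("top");print(c[1])
for nm,u,v,z in [("stack",328,213,.064),("L",164,225,.054),("M",204,160,.054),("S",271,160,.054),("T",241,221,.054),("pinkA",313,177,.016),("pinkB",365,240,.016),("tube1",190,92,.03),("tube2",190,114,.03),("tubeend",475,108,.03)]:
    print(nm,ray("top",u,v,z,c))
E
```

```text
456.09907460593695
stack [ 0.45379439 -0.10179609]
L [0.42593413 0.33129102]
M [0.60274393 0.22850508]
S [0.60177949 0.04650915]
T [0.43529805 0.12800643]
pinkA [ 0.56251702 -0.071321  ]
pinkB [ 0.38625411 -0.2074721 ]
tube1 [0.80990052 0.27429067]
tube2 [0.7437557  0.27288012]
tubeend [ 0.75807328 -0.53680577]
```

View pics/topc.png

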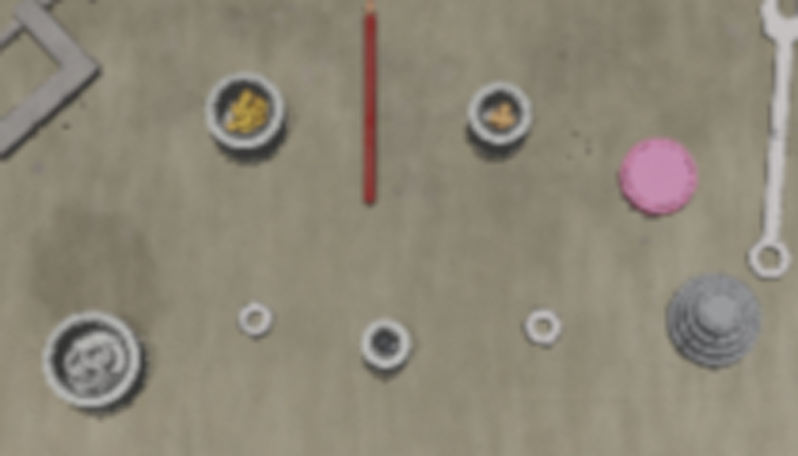

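```bash
cat > fit.py <<'E'
from h import *
from scipy.optimize import minimize
def fit(n,im,c,x0,y0,z,r,sgn=+1,rng=.012,dr=.003):
    g=cv2.GaussianBlur(im,(0,0),.6).astype(np.float32)
    def samp(x,y,rr):
        p=circle(n,x,y,z,rr,c).astype(np.float32)
        return cv2.remap(g,p[None,:,0],p[None,:,1],cv2.INTER_CUBIC)[0]
    def cost(p):
        return -np.mean(np.clip(sgn*(samp(p[0],p[1],r-dr)-samp(p[0],p[1],r+dr)),-60,60))
    best=min(((cost((x0+a,y0+b)),x0+a,y0+b) for a in np.arange(-rng,rng+1e-9,.002) for b in np.arange(-rng,rng+1e-9,.002)))
    s=minimize(cost,best[1:],method="Nelder-Mead",options=dict(initial_simplex=[best[1:],(best[1]+.002,best[2]),(best[1],best[2]+.002)],xatol=1e-5))
    return s.x,-s.fun
E
python3 - <<'E'
from fit import *
im=cv2.imread("pics/top0.png");gr=cv2.cvtColor(im,cv2.COLOR_BGR2GRAY);c=cam("top")
o=cv2.resize(im,None,fx=4,fy=4,interpolation=cv2.INTER_CUBIC)
def draw(x,y,z,r,col):
    p=circle("top",x,y,z,r,c);cv2.polylines(o,[np.round((p+.5)*4-.5).astype(int)],True,col,1)
for nm,x,y,rb in[("L",.426,.331,.0335),("M",.603,.2285,.028),("S",.602,.0465,.0225),("T",.435,.128,.017)]:
    (X,Y),s=fit("top",gr,c,x,y,.044,rb)
    (A,B),s2=fit("top",gr,c,x,y,.054,rb-.0105,-1)
    print(nm,np.round([X,Y,s,A,B,s2],4)); draw(X,Y,.044,rb,(0,0,255)); draw(A,B,.054,rb-.0105,(0,255,0))
for nm,z,r in[("L",.016,.0335),("M",.032,.028),("S",.048,.0225),("T",.064,.017)]:
    (X,Y),s=fit("top",gr,c,.454,-.102,z,r)
    print("lid",nm,np.round([X,Y,s],4)); draw(X,Y,z,r,(0,255,255))
b=o[520:1000,560:1400];cv2.imwrite("pics/ov.png",b[:,:800])
E
```

```text
L [ 0.4308  0.336  40.9775  0.4331  0.3376 30.7131]
M [ 0.6111  0.2306 34.2101  0.6137  0.2293 28.0315]
S [ 0.6079  0.0457 37.4085  0.6108  0.0447 31.9785]
T [ 0.4402  0.1285 41.2196  0.4395  0.1288 50.5526]
lid L [ 0.464  -0.09   -0.8666]
lid M [ 0.467  -0.1131  0.6474]
lid S [ 0.4704 -0.113   7.9337]
lid T [ 0.4623 -0.1055 12.3515]
```

View pics/ov.png

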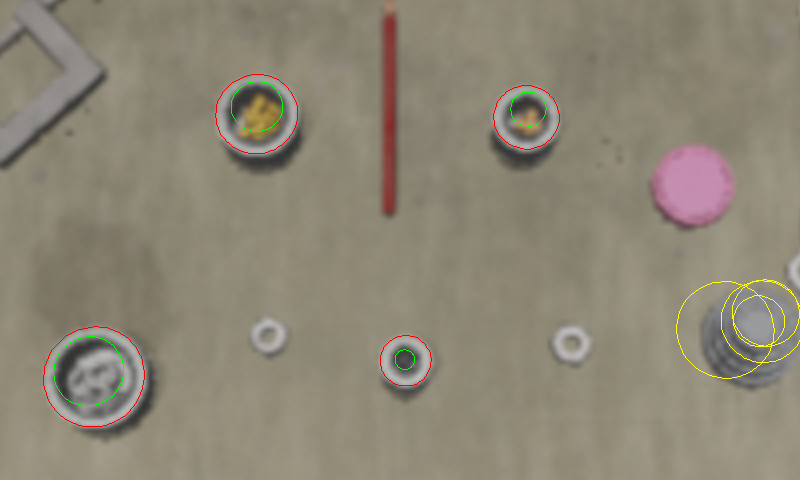

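```bash
cat >> h.py <<'E'
from scipy.spatial.transform import Rotation as Ro
def pose():
    s=status.read_state();w,x,y,z=s["tcp_rot"];return s,Ro.from_quat([x,y,z,w]).as_matrix()
def go(x,y,z,yaw=None):
    """slide (tool axes), roll deg to get to world xyz; yaw = world deg of tool x axis"""
    s,R=pose();d=np.array([x,y,z])-s["position"];sl=R.T@d
    cur=np.degrees(np.arctan2(R[1,0],R[0,0]));ro=0 if yaw is None else -((yaw-cur+180)%360-180)
    print("t",round(s["t"],2),"pos",np.round(s["position"],4),"yaw",round(cur,1),"grip",round(s["grip_width"],3),"tilt",np.round(R[:2,2],4),"F",np.round(s["contact_force"],1),"q7",round(s["q"][6],2))
    print("slide",np.round(sl,4),"roll",round(ro,1),"n_rows",np.ceil(np.linalg.norm(sl)/.0625),np.ceil(abs(ro)/10.7))
E
python3 - <<'E'
from h import *
c,f=cam("wrist");V=c["view"];o=-V[:3,:3].T@V[:3,3];s,R=pose();print(o,R.T@(o-s["position"]),(V[:3,:3]@R).round(3))
print(proj("wrist",s["position"]))
go(.44,-.09,.25,-22)
E
```

```text
[ 0.333616   -0.64791655  0.38385564] [ 0.06893408  0.00066399 -0.18643687] [[ 0.001  1.    -0.   ]
 [-0.968  0.001 -0.252]
 [-0.252  0.     0.968]]
(np.float64(257.5287715474174), np.float64(218.78555287240926))
t 0.15 pos [ 0.2693 -0.6727  0.1974] yaw 21.8 grip 1.0 tilt [-0.0006  0.0011] F [ 1.3 -0.7 -0.6] q7 -0.08
slide [ 0.3751 -0.4776 -0.052 ] roll 43.8 n_rows 10.0 5.0
```

Emit:
play_rows(
  fingers=[0,0,0,0,0],
  slide=[
    [0.038,-0.048,-0.005],
    [0.076,-0.096,-0.01],
    [0.114,-0.144,-0.015],
    [0.152,-0.192,-0.02],
    [0.19,-0.24,-0.025],
  ],
  roll=[9,18,27,36,44],
)

```text
t: 0.78
position: [0.357, -0.3776, 0.2232]
tcp_rot: [-0.0, 0.981, -0.195, 0.0]
contact_force: [0.8, 1.0, -0.0]
grip_width: 0.999
```

```bash
python3 - <<'E'
from h import *
go(.45,-.10,.2,-22)
E
```

```text
t 0.78 pos [ 0.357  -0.3776  0.2232] yaw -22.5 grip 0.999 tilt [0.0002 0.0002] F [ 0.8  1.  -0. ] q7 -1.16
slide [-0.0201 -0.2921  0.0232] roll -0.5 n_rows 5.0 1.0
```

Emit:
play_rows(
  fingers=[0,0,0,0,0],
  slide=[
    [-0.004,-0.06,0.005],
    [-0.008,-0.12,0.01],
    [-0.012,-0.18,0.015],
    [-0.016,-0.24,0.02],
    [-0.02,-0.292,0.023],
  ],
  roll=[0,0,0,0,0],
)

```text
t: 1.4
position: [0.4487, -0.0995, 0.2]
tcp_rot: [-0.0, 0.981, -0.192, 0.0]
contact_force: [1.6, -0.8, 0.6]
grip_width: 1.003
```

Emit:
play_rows(
  fingers=[0,0],
  slide=[
    [0,0,0],
    [0,0,0],
  ],
  roll=[0,0],
)

```text
t: 1.65
position: [0.448, -0.1022, 0.2]
tcp_rot: [0.0, 0.981, -0.192, -0.0]
contact_force: [0.0, -0.3, -0.6]
grip_width: 1.0
```

```bash
python3 - <<'E'
from h import *
go(.4623,-.1055,.2,-22)
im=eyes.snapshot("wrist");c=cam("wrist")
cv2.imwrite("pics/w1.png",im[:,:,::-1])
cv2.imwrite("pics/t1.png",eyes.snapshot("top")[:,:,::-1])
E
```

```text
t 1.65 pos [ 0.448  -0.1022  0.2   ] yaw -22.2 grip 1.0 tilt [-0.0005 -0.0003] F [ 0.  -0.3 -0.6] q7 -1.8
slide [ 0.0145 -0.0023  0.    ] roll -0.2 n_rows 1.0 1.0
```

View pics/w1.png

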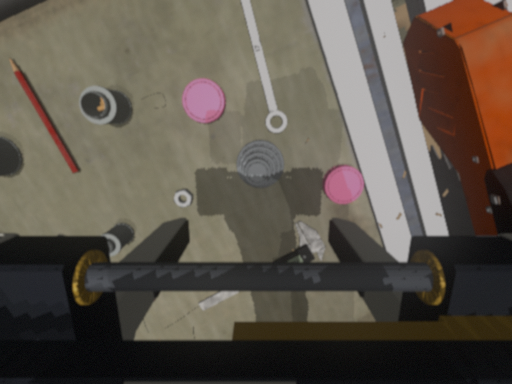

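The wrist view shows the stack near (262,163), clear of the wrench ring at (276,121). Next I'll fit its circles.

```bash
python3 - <<'E'
from fit import *
im=cv2.imread("pics/w1.png");c=cam("wrist")
for z in (.064,.016): print(ray("wrist",262,163,z,c))
o=cv2.resize(im[110:215,195:330],None,fx=5.8,fy=5.8,interpolation=cv2.INTER_CUBIC)
cl=cv2.createCLAHE(3,(2,2));o=cv2.cvtColor(cl.apply(cv2.cvtColor(o,cv2.COLOR_BGR2GRAY)),cv2.COLOR_GRAY2BGR)
x,y=.462,-.1055
for z,r,col in[(.016,.0335,(0,0,255)),(.032,.028,(0,255,0)),(.048,.0225,(255,0,0)),(.064,.017,(0,255,255))]:
    p=(circle("wrist",x,y,z,r,c)-[195,110]+.5)*5.8-.5;cv2.polylines(o,[p.round().astype(int)],True,col,1)
cv2.imwrite("pics/w1o.png",o)
E
```

```text
[ 0.46634161 -0.11637131]
[ 0.45956023 -0.11429907]
```

View pics/w1o.png

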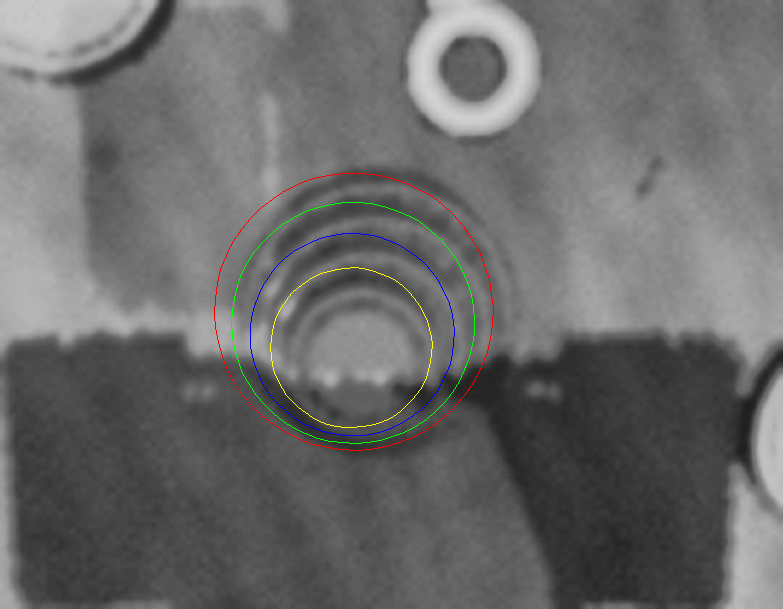

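```bash
python3 - <<'E'
from fit import *
im=cv2.imread("pics/top0.png");c=cam("top")
o=cv2.resize(im[190:240,302:355],None,fx=11,fy=11,interpolation=cv2.INTER_CUBIC)
g=cv2.cvtColor(o,cv2.COLOR_BGR2GRAY).astype(float);g=np.clip((g-60)*2.2,0,255).astype(np.uint8)
o=cv2.cvtColor(g,cv2.COLOR_GRAY2BGR)
a=o.copy()
x,y=.4605,-.1075
for z,r,col in[(.016,.0335,(0,0,255)),(.032,.028,(0,255,0)),(.048,.0225,(255,0,0)),(.064,.017,(0,255,255))]:
    p=(circle("top",x,y,z,r,c)-[302,190]+.5)*11-.5;cv2.polylines(o,[p.round().astype(int)],True,col,1)
cv2.imwrite("pics/t0o.png",o)
E
```

```text
(no output)
```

View pics/t0o.png

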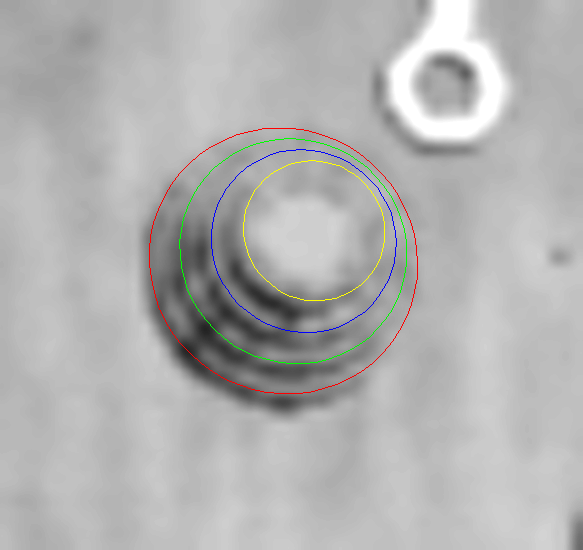

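```bash
python3 - <<'E'
from h import *
go(.461,-.107,.053,-22)
E
```

```text
t 1.75 pos [ 0.4479 -0.1031  0.2002] yaw -22.3 grip 1.001 tilt [-0.0002 -0.0004] F [-0.7  0.  -0. ] q7 -1.8
slide [ 0.0136 -0.0015  0.1472] roll -0.3 n_rows 3.0 1.0
```

Emit:
play_rows(
  fingers=[0,60,80,80,80],
  slide=[
    [0.0136,-0.0015,0.04],
    [0.0136,-0.0015,0.09],
    [0.0136,-0.0015,0.13],
    [0.0136,-0.0015,0.147],
    [0.0136,-0.0015,0.147],
  ],
  roll=[0,0,0,0,0],
)

```text
t: 2.38
position: [0.4604, -0.1068, 0.0521]
tcp_rot: [0.0, 0.981, -0.194, -0.001]
contact_force: [-1.0, 0.0, 0.1]
grip_width: 0.695
```

```bash
python3 - <<'E'
from h import *
for i in range(3): go(.461,-.107,.053,-22)
cv2.imwrite("pics/w2.png",eyes.snapshot("wrist")[:,:,::-1])
cv2.imwrite("pics/s2.png",eyes.snapshot("scene")[:,:,::-1])
E
```

```text
t 2.38 pos [ 0.4604 -0.1068  0.0521] yaw -22.3 grip 0.695 tilt [-0.0027 -0.0001] F [-1.   0.   0.1] q7 -1.75
slide [ 0.0006 -0.0001 -0.0009] roll -0.3 n_rows 1.0 1.0
t 2.38 pos [ 0.4604 -0.1068  0.0521] yaw -22.3 grip 0.695 tilt [-0.0027 -0.0001] F [-1.   0.   0.1] q7 -1.75
slide [ 0.0006 -0.0001 -0.0009] roll -0.3 n_rows 1.0 1.0
t 2.38 pos [ 0.4604 -0.1068  0.0521] yaw -22.3 grip 0.695 tilt [-0.0027 -0.0001] F [-1.   0.   0.1] q7 -1.75
slide [ 0.0006 -0.0001 -0.0009] roll -0.3 n_rows 1.0 1.0
```

View pics/w2.png

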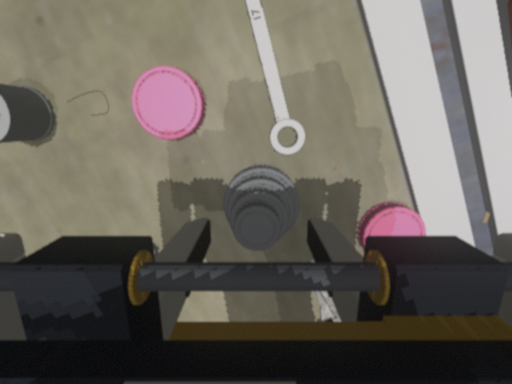

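View pics/s2.png

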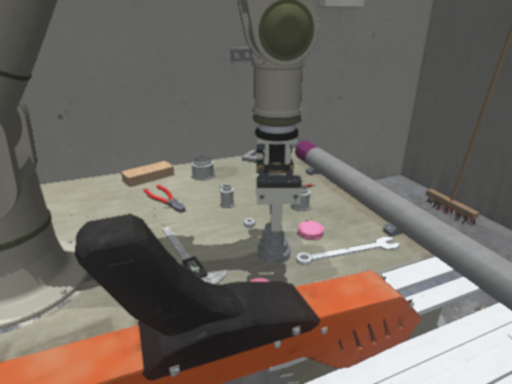

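```bash
python3 - <<'E'
from h import *
im=cv2.imread("pics/w2.png");c=cam("wrist")
o=cv2.resize(im[150:270,190:330],None,fx=5.5,fy=5.5,interpolation=cv2.INTER_CUBIC)
g=cv2.cvtColor(o,cv2.COLOR_BGR2GRAY).astype(float);g=np.clip((g-20)*2.5,0,255).astype(np.uint8);o=cv2.cvtColor(g,cv2.COLOR_GRAY2BGR)
for x,y,z,r,col in[(.461,-.107,.016,.0335,(0,0,255)),(.461,-.107,.032,.028,(0,255,0)),(.461,-.107,.048,.0225,(255,0,0)),(.4604,-.1068,.064,.017,(0,255,255))]:
    p=(circle("wrist",x,y,z,r,c)-[190,150]+.5)*5.5-.5;cv2.polylines(o,[p.round().astype(int)],True,col,1)
cv2.imwrite("pics/w2o.png",o)
print(ray("wrist",258,228,.064,c))
E
```

```text
[ 0.45902964 -0.10616072]
```

View pics/w2o.png

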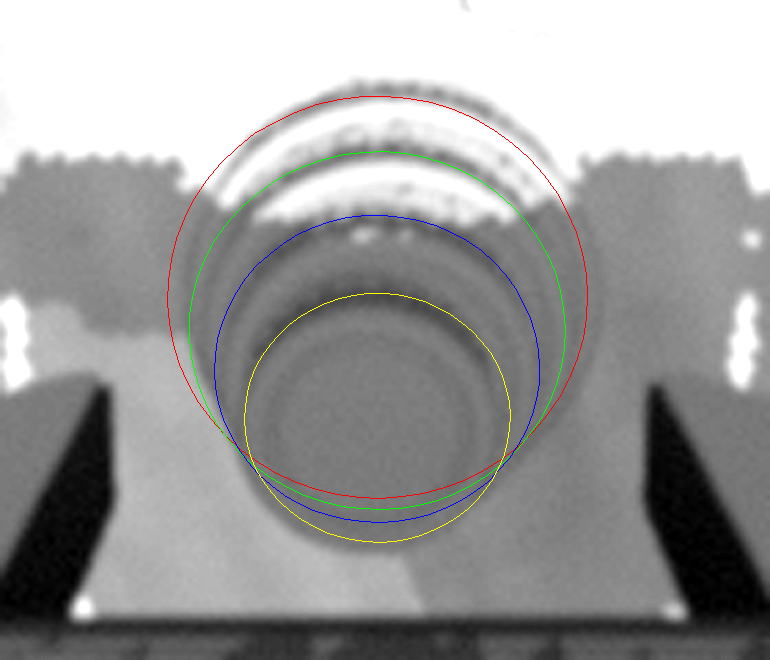

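Circle fits sit on the lid within about 1 mm and the fingers straddle it. Next I'll grip it and lift.

Emit:
play_rows(
  fingers=[200,200,200,200,200],
  slide=[
    [0,0,0],
    [0,0,0],
    [0,0,0],
    [0,0,0],
    [0,0,-0.02],
  ],
  roll=[0,0,0,0,0],
  force=15,
)

```text
t: 3.1
position: [0.4608, -0.1053, 0.0725]
tcp_rot: [0.0, 0.981, -0.192, -0.001]
contact_force: [-0.3, -0.6, 0.1]
grip_width: 0.228
```

Emit:
play_rows(
  fingers=[200,200],
  slide=[
    [0,0,-0.05],
    [0,0,-0.1],
  ],
  roll=[0,0],
)

```text
t: 3.35
position: [0.461, -0.1054, 0.1743]
tcp_rot: [0.0, 0.981, -0.192, -0.001]
contact_force: [1.5, 0.1, 0.6]
grip_width: 0.217
```

```bash
python3 - <<'E'
from h import *
go(.4402,.1285,.15,10)
im=eyes.snapshot("wrist")
cv2.imwrite("pics/w3.png",im[:,:,::-1])
E
```

```text
t 3.35 pos [ 0.461  -0.1054  0.1743] yaw -22.2 grip 0.217 tilt [-0.0013  0.0001] F [1.5 0.1 0.6] q7 -1.78
slide [-0.1075 -0.2087  0.0243] roll -32.2 n_rows 4.0 4.0
```

View pics/w3.png

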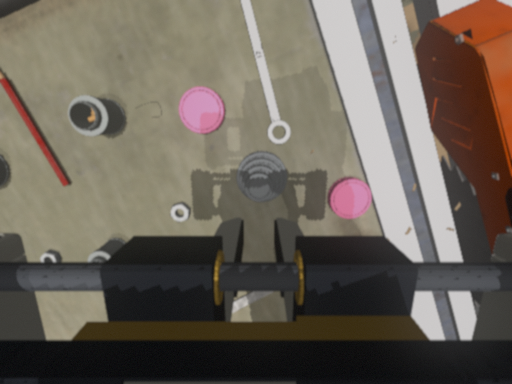

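```bash
python3 - <<'E'
from h import *
im=cv2.imread("pics/w3.png")
o=cv2.resize(im[140:300,180:350],None,fx=3.7,fy=3.7,interpolation=cv2.INTER_CUBIC)
o=np.clip((o.astype(float)-20)*2,0,255).astype(np.uint8)
cv2.imwrite("pics/w3o.png",o)
im=eyes.snapshot("scene")[:,:,::-1]
cv2.imwrite("pics/s3o.png",cv2.resize(im[150:280,200:340],None,fx=4.2,fy=4.2,interpolation=cv2.INTER_CUBIC))
E
```

```text
(no output)
```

View pics/w3o.png

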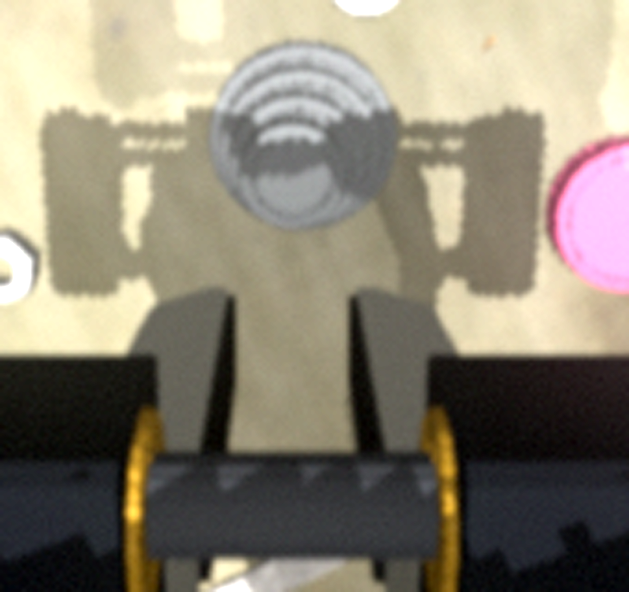

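View pics/s3o.png

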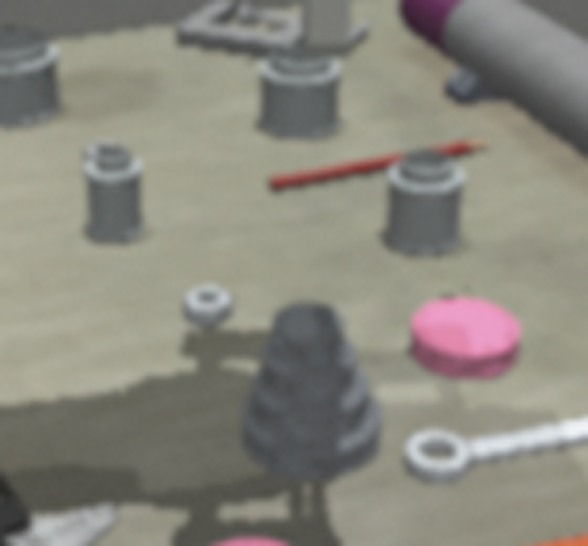

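The grip closed to 20 mm above an intact stack. In the wrist view the fingertips lie about 19 mm above the reported TCP, so I'll redo it lower.

```bash
python3 - <<'E'
from h import *
go(.4603,-.1067,.037,-22)
E
```

```text
t 3.45 pos [ 0.4638 -0.1059  0.1773] yaw -22.2 grip 0.218 tilt [ 0.0074 -0.0007] F [0.4 0.4 0.2] q7 -1.78
slide [-0.0039  0.0024  0.1403] roll -0.2 n_rows 3.0 1.0
```

Emit:
play_rows(
  fingers=[80,80,80,80,80],
  slide=[
    [-0.001,0.001,0.0],
    [-0.001,0.001,0.05],
    [-0.001,0.001,0.1],
    [-0.001,0.001,0.12],
    [-0.001,0.001,0.135],
  ],
  roll=[0,0,0,0,0],
)

```text
t: 4.08
position: [0.4582, -0.1058, 0.0354]
tcp_rot: [0.0, 0.981, -0.192, -0.002]
contact_force: [0.0, 1.0, 0.8]
grip_width: 0.672
```

Emit:
play_rows(
  fingers=[80,170,170,170,170],
  slide=[
    [0,0,0],
    [0,0,0],
    [0,0,0],
    [0,0,0],
    [0,0,0],
  ],
  roll=[0,0,0,0,0],
  force=15,
)

```text
t: 4.7
position: [0.4605, -0.106, 0.0385]
tcp_rot: [-0.0, 0.981, -0.192, 0.0]
contact_force: [-0.5, 0.5, 2.7]
grip_width: 0.351
```

```bash
python3 - <<'E'
from h import *
go(.4402,.1285,.15,10)
im=eyes.snapshot("wrist")[:,:,::-1]
o=cv2.resize(im[140:300,180:350],None,fx=3.7,fy=3.7,interpolation=cv2.INTER_CUBIC)
o=np.clip((o.astype(float)-20)*2,0,255).astype(np.uint8)
cv2.imwrite("pics/w4o.png",o)
E
```

```text
t 4.7 pos [ 0.4605 -0.106   0.0385] yaw -22.2 grip 0.351 tilt [ 0.0009 -0.0001] F [-0.5  0.5  2.7] q7 -1.74
slide [-0.1072 -0.2095 -0.1115] roll -32.2 n_rows 5.0 4.0
```

View pics/w4o.png

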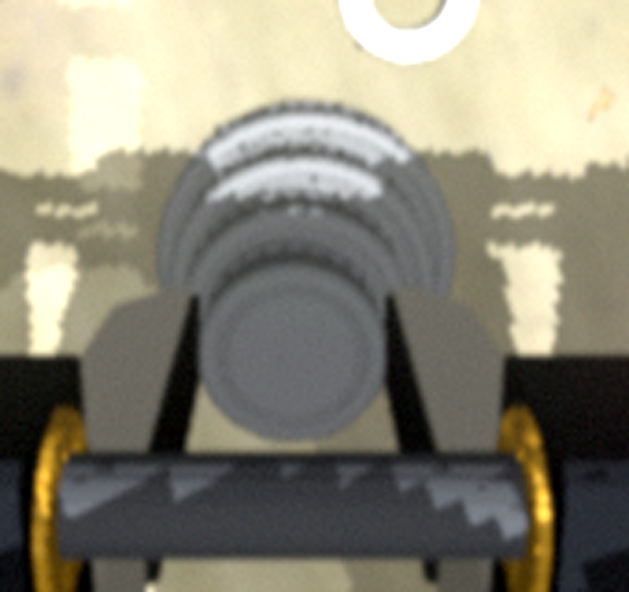

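Emit:
play_rows(
  fingers=[180,180,180,180,180],
  slide=[
    [0,0,-0.01],
    [0,0,-0.03],
    [0,0,-0.06],
    [0,0,-0.09],
    [0,0,-0.09],
  ],
  roll=[0,0,0,0,0],
  force=20,
)

```text
t: 5.38
position: [0.4613, -0.1062, 0.1304]
tcp_rot: [-0.0, 0.981, -0.192, 0.002]
contact_force: [-0.2, 0.0, -1.0]
grip_width: 0.351
```

```bash
python3 - <<'E'
from h import *
go(.4402,.1285,.13,10)
im=eyes.snapshot("wrist")[:,:,::-1]
cv2.imwrite("pics/w5.png",im)
E
```

```text
t 5.38 pos [ 0.4613 -0.1062  0.1304] yaw -22.2 grip 0.351 tilt [ 0.0041 -0.0004] F [-0.2  0.  -1. ] q7 -1.76
slide [-1.081e-01 -2.093e-01  2.000e-04] roll -32.2 n_rows 4.0 4.0
```

View pics/w5.png

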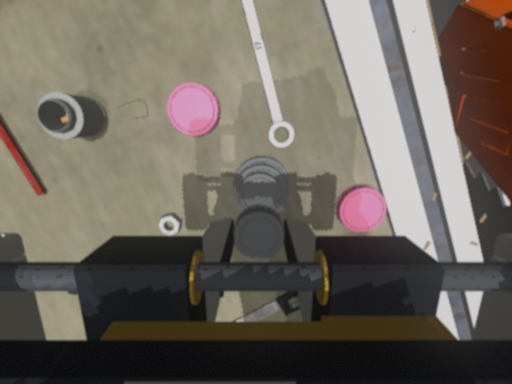

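Lid_tiny is held, with its crown at about (259,232). I'll carry it to tin_tiny.

Emit:
play_rows(
  fingers=[180,180,180,180,180],
  slide=[
    [-0.027,-0.052,0],
    [-0.054,-0.105,0],
    [-0.081,-0.157,0],
    [-0.1,-0.195,0],
    [-0.108,-0.209,0],
  ],
  roll=[-8,-16,-24,-32,-32],
)

```text
t: 6.05
position: [0.4383, 0.1306, 0.1273]
tcp_rot: [-0.0, 0.996, 0.087, -0.001]
contact_force: [-0.7, -0.1, 0.0]
grip_width: 0.357
```

Emit:
play_rows(
  fingers=[180,180,180],
  slide=[
    [0,0,0],
    [0,0,0],
    [0,0,0],
  ],
  roll=[0,0,0],
)

```text
t: 6.42
position: [0.4392, 0.1268, 0.128]
tcp_rot: [0.0, 0.996, 0.084, -0.0]
contact_force: [0.3, -1.3, -0.5]
grip_width: 0.352
```

```bash
python3 - <<'E'
from h import *
go(.4402,.1285,.05,10)
s,R=pose();c=cam("wrist")
im=eyes.snapshot("wrist")[:,:,::-1]
cv2.imwrite("pics/w6.png",im)
zc=s["position"][2]+.0255
print(ray("wrist",259,232,zc,c))
p=circle("wrist",*s["position"][:2],zc,.017,c)
o=cv2.resize(im[130:300,150:370],None,fx=3.6,fy=3.6,interpolation=cv2.INTER_CUBIC)
o=np.clip((o.astype(float)-20)*2,0,255).astype(np.uint8)
for p,col in((p,(0,255,255)),(circle("wrist",.4402,.1285,.044,.017,c),(0,0,255)),(circle("wrist",.4402,.1285,.054,.0105,c),(0,255,0))):
    cv2.polylines(o,[((p-[150,130]+.5)*3.6-.5).round().astype(int)],True,col,1)
cv2.imwrite("pics/w6o.png",o)
E
```

```text
t 6.42 pos [0.4392 0.1268 0.128 ] yaw 9.6 grip 0.352 tilt [-0.0003 -0.0006] F [ 0.3 -1.3 -0.5] q7 -1.84
slide [ 0.0013 -0.0016  0.078 ] roll -0.4 n_rows 2.0 1.0
[0.43989153 0.12571902]
```

View pics/w6o.png

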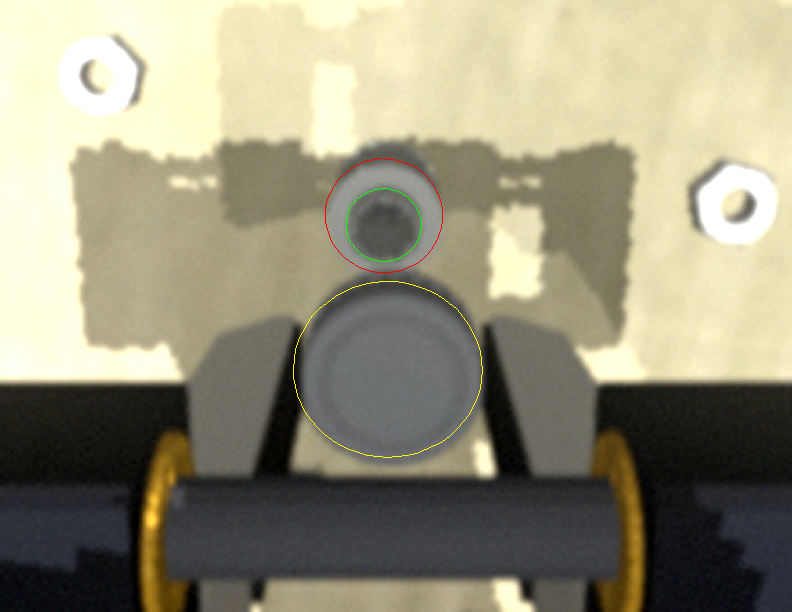

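Emit:
play_rows(
  fingers=[180,180,180,180,180],
  slide=[
    [0.002,-0.002,0.03],
    [0.002,-0.002,0.06],
    [0.002,-0.002,0.075],
    [0.002,-0.002,0.084],
    [0.002,-0.002,0.092],
  ],
  roll=[0,0,0,0,0],
)

```text
t: 7.1
position: [0.441, 0.1303, 0.0359]
tcp_rot: [-0.0, 0.996, 0.085, 0.0]
contact_force: [0.5, 0.6, -0.5]
grip_width: 0.354
```

Emit:
play_rows(
  fingers=[180,180],
  slide=[
    [0,0,0],
    [0,0,0],
  ],
  roll=[0,0],
)

```text
t: 7.35
position: [0.441, 0.1306, 0.0365]
tcp_rot: [-0.0, 0.996, 0.085, 0.0]
contact_force: [0.1, 0.1, 0.5]
grip_width: 0.354
```

Emit:
play_rows(
  fingers=[180,110,100,100,100],
  slide=[
    [0,0,0.001],
    [0,0,0.001],
    [0,0,0.001],
    [0,0,-0.03],
    [0,0,-0.09],
  ],
  roll=[0,0,0,0,0],
)

```text
t: 7.98
position: [0.4396, 0.1303, 0.1257]
tcp_rot: [0.001, 0.996, 0.086, -0.002]
contact_force: [0.3, 0.3, 0.6]
grip_width: 0.603
```

```bash
python3 - <<'E'
from h import *
go(.46,-.107,.11,-22)
s,R=pose();c=cam("wrist")
im=eyes.snapshot("wrist")[:,:,::-1]
o=cv2.resize(im[100:300,150:370],None,fx=2.9,fy=2.9,interpolation=cv2.INTER_CUBIC)
o=np.clip((o.astype(float)-20)*2,0,255).astype(np.uint8)
for p,col in((circle("wrist",.4402,.1285,.060,.017,c),(0,0,255)),):
    cv2.polylines(o,[((p-[150,100]+.5)*2.9-.5).round().astype(int)],True,col,1)
cv2.imwrite("pics/w7o.png",o)
im=eyes.snapshot("scene")[:,:,::-1]
cv2.imwrite("pics/s7o.png",cv2.resize(im[150:280,170:340],None,fx=3.5,fy=3.5,interpolation=cv2.INTER_CUBIC))
E
```

```text
t 7.97 pos [0.4396 0.1303 0.1257] yaw 9.8 grip 0.603 tilt [-0.0042 -0.0017] F [0.3 0.3 0.6] q7 -1.85
slide [-0.0204  0.2373  0.016 ] roll 31.8 n_rows 4.0 3.0
```

View pics/w7o.png

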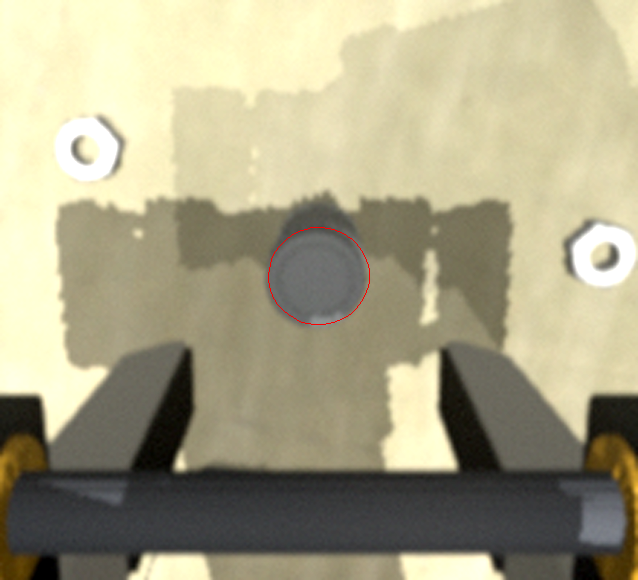

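View pics/s7o.png

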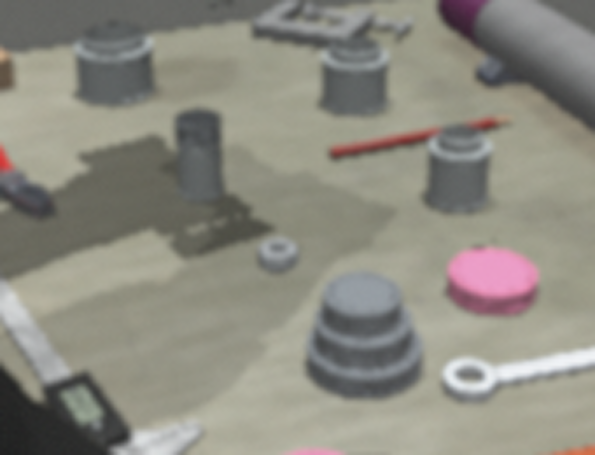

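Lid_tiny sits level on its tin and matches the seated circle. Going back for lid_small.

Emit:
play_rows(
  fingers=[40,40,40,40,40],
  slide=[
    [-0.005,0.055,0.0],
    [-0.01,0.11,0.0],
    [-0.015,0.165,0.0],
    [-0.02,0.215,0.008],
    [-0.02,0.237,0.016],
  ],
  roll=[8,16,24,32,32],
)

```text
t: 8.7
position: [0.4611, -0.1093, 0.1098]
tcp_rot: [0.0, 0.981, -0.195, 0.0]
contact_force: [-0.9, 0.9, 0.4]
grip_width: 0.84
```

Emit:
play_rows(
  fingers=[40,40,40],
  slide=[
    [0,0,0],
    [0,0,0],
    [0,0,0],
  ],
  roll=[0,0,0],
)

```text
t: 9.07
position: [0.4615, -0.1051, 0.1103]
tcp_rot: [-0.0, 0.982, -0.191, 0.0]
contact_force: [1.4, -0.1, -1.3]
grip_width: 0.844
```

```bash
cat > ov.py <<'E'
from h import *
def ov(name,circs,box=(120,280,170,350),k=3.8,gain=2.5):
    c=cam("wrist");im=eyes.snapshot("wrist")[:,:,::-1];cv2.imwrite("pics/raw_"+name,im)
    a,b,l,r=box
    o=cv2.resize(im[a:b,l:r],None,fx=k,fy=k,interpolation=cv2.INTER_CUBIC)
    o=np.clip((o.astype(float)-25)*gain,0,255).astype(np.uint8)
    for (x,y,z,rr),col in zip(circs,[(0,0,255),(0,255,0),(255,0,0),(0,255,255)]):
        p=circle("wrist",x,y,z,rr,c);cv2.polylines(o,[((p-[l,a]+.5)*k-.5).round().astype(int)],True,col,1)
    cv2.imwrite("pics/"+name,o)
E
python3 - <<'E'
from ov import *
go(.46,-.107,.022,-22)
ov("w8.png",[(.460,-.107,.016,.0335),(.460,-.107,.032,.028),(.46,-.107,.048,.0225)])
E
```

```text
t 9.07 pos [ 0.4615 -0.1051  0.1103] yaw -22.1 grip 0.844 tilt [0.0001 0.0004] F [ 1.4 -0.1 -1.3] q7 -1.76
slide [-0.0007  0.0024  0.0883] roll -0.1 n_rows 2.0 1.0
```

View pics/w8.png

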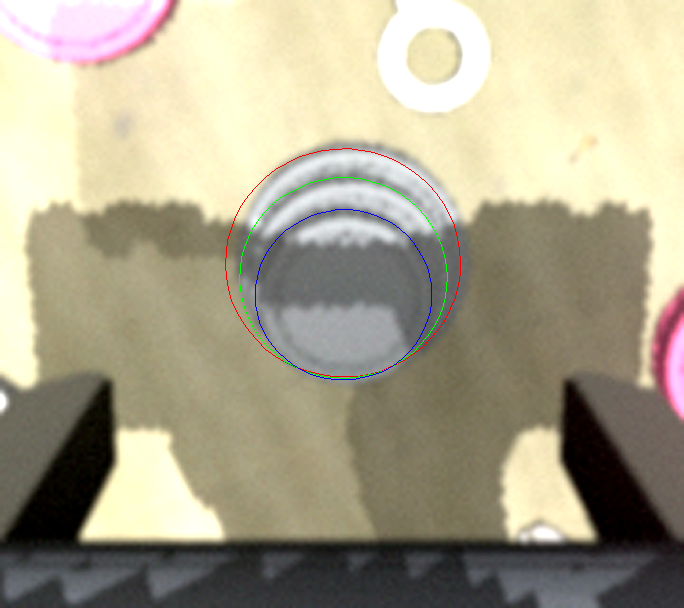

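Emit:
play_rows(
  fingers=[40,40,40,40,40],
  slide=[
    [-0.001,0.002,0.03],
    [-0.001,0.002,0.06],
    [-0.001,0.002,0.078],
    [-0.001,0.002,0.088],
    [-0.001,0.002,0.088],
  ],
  roll=[0,0,0,0,0],
)

```text
t: 9.75
position: [0.4597, -0.1074, 0.0219]
tcp_rot: [-0.0, 0.981, -0.192, -0.0]
contact_force: [-0.2, -0.1, 0.2]
grip_width: 0.844
```

Emit:
play_rows(
  fingers=[155,155,155,155,155],
  slide=[
    [0,0,0],
    [0,0,0],
    [0,0,0],
    [0,0,0],
    [0,0,0],
  ],
  roll=[0,0,0,0,0],
  force=20,
)

```text
t: 10.38
position: [0.4599, -0.1078, 0.0223]
tcp_rot: [-0.0, 0.981, -0.192, 0.0]
contact_force: [0.4, -0.0, 5.3]
grip_width: 0.475
```

Emit:
play_rows(
  fingers=[165,165,165,165,165],
  slide=[
    [0,0,-0.01],
    [0,0,-0.03],
    [0,0,-0.06],
    [0,0,-0.1],
    [0,0,-0.1],
  ],
  roll=[0,0,0,0,0],
)

```text
t: 11.0
position: [0.4611, -0.1081, 0.1248]
tcp_rot: [-0.0, 0.981, -0.192, 0.002]
contact_force: [-0.8, -0.4, -1.4]
grip_width: 0.472
```

```bash
python3 - <<'E'
from ov import *
go(.6079,.0457,.122,0)
ov("w9.png",[(.460,-.107,.016,.0335),(.460,-.107,.032,.028)])
E
```

```text
t 11.0 pos [ 0.4611 -0.1081  0.1248] yaw -22.2 grip 0.472 tilt [ 0.0048 -0.0005] F [-0.8 -0.4 -1.4] q7 -1.75
slide [ 0.0779 -0.1978  0.0035] roll -22.2 n_rows 4.0 3.0
```

View pics/w9.png

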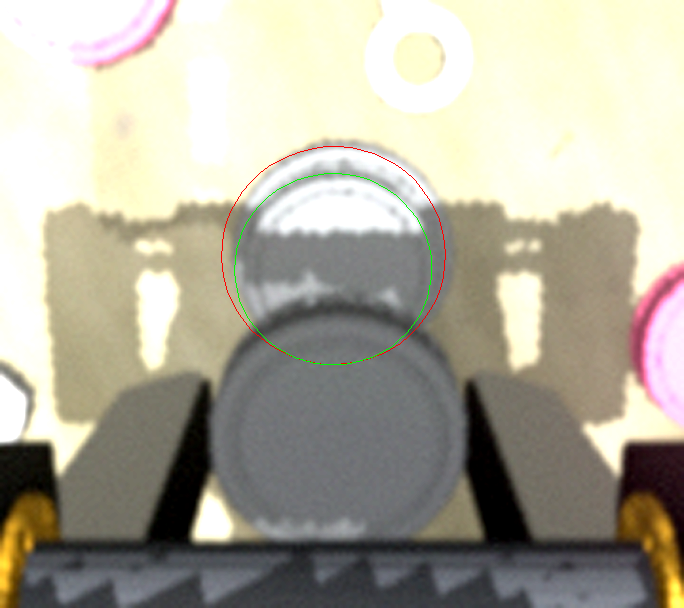

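Lid_small is held and two lids remain. I'll carry it to tin_small.

Emit:
play_rows(
  fingers=[165,165,165,165,165],
  slide=[
    [0.02,-0.05,0.002],
    [0.04,-0.1,0.003],
    [0.06,-0.15,0.003],
    [0.074,-0.185,0.003],
    [0.078,-0.198,0.003],
  ],
  roll=[-6,-12,-18,-22,-22],
)

```text
t: 11.68
position: [0.6072, 0.0481, 0.1176]
tcp_rot: [-0.0, 1.0, -0.0, -0.001]
contact_force: [0.0, 0.2, -0.3]
grip_width: 0.478
```

Emit:
play_rows(
  fingers=[165,165,165],
  slide=[
    [0,0,0],
    [0,0,0],
    [0,0,0],
  ],
  roll=[0,0,0],
)

```text
t: 12.05
position: [0.606, 0.0447, 0.1192]
tcp_rot: [0.0, 1.0, -0.003, -0.0]
contact_force: [0.7, -1.2, -0.1]
grip_width: 0.472
```

```bash
python3 - <<'E'
from ov import *
go(.6079,.0457,.036,0)
s,R=pose();p=s["position"]
ov("w10.png",[(.6079,.0457,.044,.0225),(.6079,.0457,.054,.014),(p[0],p[1],p[2]+.0255,.0225)])
E
```

```text
t 12.05 pos [0.606  0.0447 0.1192] yaw -0.3 grip 0.472 tilt [-0.0005 -0.0005] F [ 0.7 -1.2 -0.1] q7 -1.74
slide [ 0.002  -0.001   0.0832] roll -0.3 n_rows 2.0 1.0
```

View pics/w10.png

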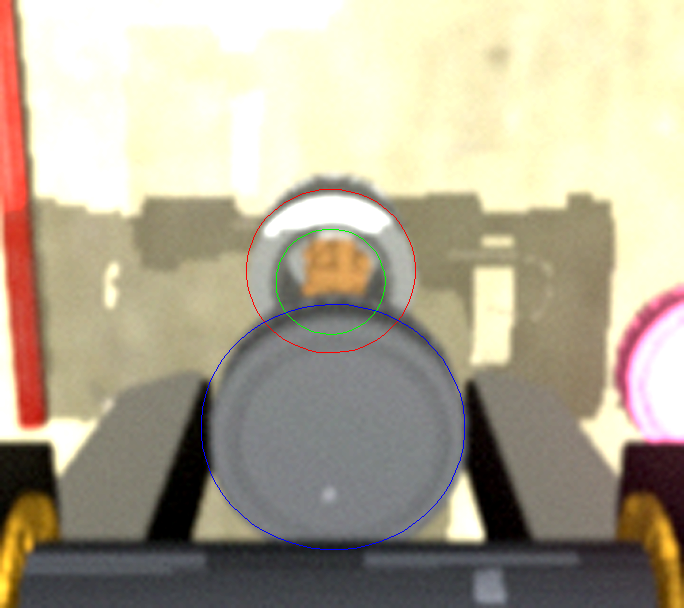

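Emit:
play_rows(
  fingers=[165,165,165,165,165],
  slide=[
    [0.002,-0.001,0.03],
    [0.002,-0.001,0.055],
    [0.002,-0.001,0.066],
    [0.002,-0.001,0.076],
    [0.002,-0.001,0.083],
  ],
  roll=[0,0,0,0,0],
)

```text
t: 12.72
position: [0.609, 0.047, 0.0361]
tcp_rot: [-0.0, 1.0, -0.002, 0.0]
contact_force: [-0.3, -0.8, -0.1]
grip_width: 0.477
```

Emit:
play_rows(
  fingers=[165,165],
  slide=[
    [0,0,0],
    [0,0,0],
  ],
  roll=[0,0],
)

```text
t: 12.98
position: [0.609, 0.0471, 0.0365]
tcp_rot: [-0.0, 1.0, -0.002, 0.0]
contact_force: [0.0, 0.6, -0.9]
grip_width: 0.478
```

Emit:
play_rows(
  fingers=[165,80,60,60,60],
  slide=[
    [0,0,0.0015],
    [0,0,0.0015],
    [0,0,0.0015],
    [0,0,-0.03],
    [0,0,-0.09],
  ],
  roll=[0,0,0,0,0],
)

```text
t: 13.6
position: [0.6073, 0.047, 0.1252]
tcp_rot: [0.0, 1.0, -0.001, -0.002]
contact_force: [0.7, 0.1, -0.3]
grip_width: 0.759
```

```bash
python3 - <<'E'
from ov import *
go(.459,-.108,.11,-22)
ov("w11.png",[(.6079,.0457,.060,.0225)],gain=2)
im=eyes.snapshot("scene")[:,:,::-1]
cv2.imwrite("pics/s11.png",cv2.resize(im[140:280,180:350],None,fx=3.5,fy=3.5,interpolation=cv2.INTER_CUBIC))
E
```

```text
t 13.6 pos [0.6073 0.047  0.1252] yaw -0.2 grip 0.759 tilt [-0.0045 -0.0007] F [ 0.7  0.1 -0.3] q7 -1.74
slide [-0.1478  0.1554  0.016 ] roll 21.8 n_rows 4.0 3.0
```

View pics/w11.png

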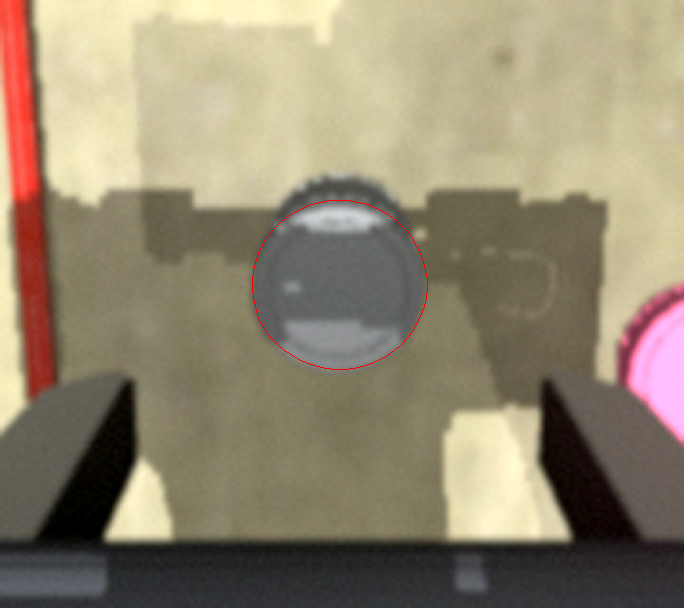

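View pics/s11.png

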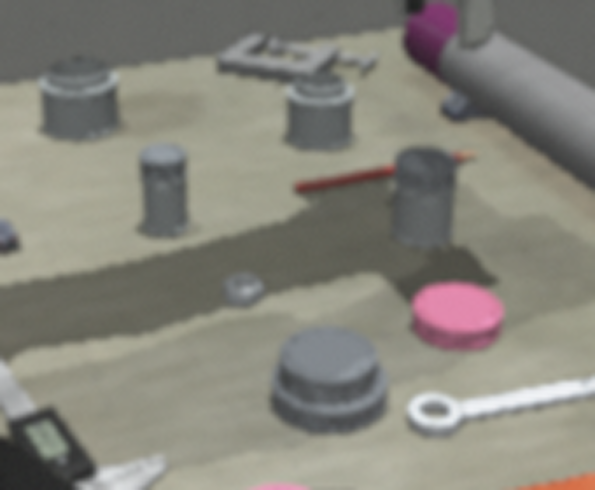

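Lid_small is seated and matches the circle at z = 60 mm. Lid_medium next.

Emit:
play_rows(
  fingers=[0,0,0,0,0],
  slide=[
    [-0.037,0.039,0.0],
    [-0.074,0.078,0.0],
    [-0.11,0.116,0.0],
    [-0.138,0.146,0.0],
    [-0.148,0.1565,0.016],
  ],
  roll=[6,12,18,22,22],
)

```text
t: 14.32
position: [0.4588, -0.1109, 0.1106]
tcp_rot: [0.0, 0.981, -0.194, 0.001]
contact_force: [0.0, 0.2, 0.1]
grip_width: 1.004
```

Emit:
play_rows(
  fingers=[0,0,0],
  slide=[
    [0,0,0],
    [0,0,0],
    [0,0,0],
  ],
  roll=[0,0,0],
)

```text
t: 14.7
position: [0.4612, -0.1082, 0.1104]
tcp_rot: [-0.0, 0.981, -0.192, 0.0]
contact_force: [-0.2, 0.2, -0.1]
grip_width: 1.0
```

```bash
python3 - <<'E'
from ov import *
go(.46,-.108,.0065,-22)
ov("w12.png",[(.460,-.108,.016,.0335),(.460,-.108,.032,.028)])
E
```

```text
t 14.7 pos [ 0.4612 -0.1082  0.1104] yaw -22.1 grip 1.0 tilt [0.0008 0.0001] F [-0.2  0.2 -0.1] q7 -1.75
slide [-0.0012  0.0003  0.1039] roll -0.1 n_rows 2.0 1.0
```

View pics/w12.png

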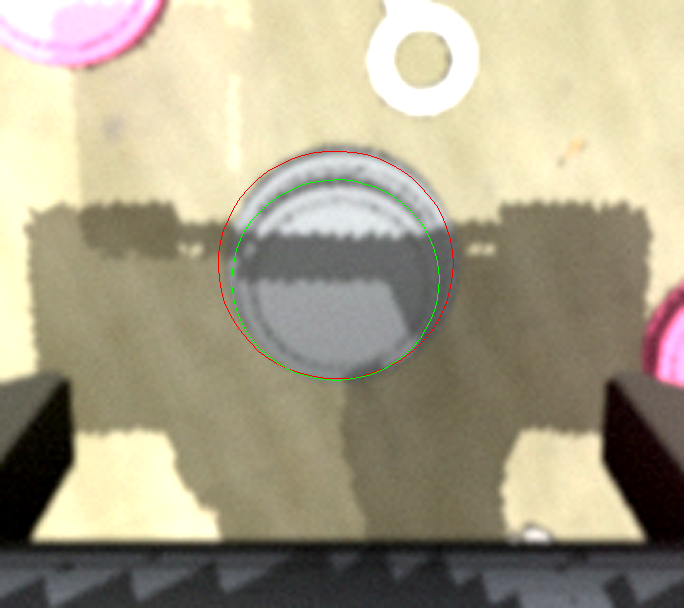

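Emit:
play_rows(
  fingers=[0,0,0,0,0],
  slide=[
    [-0.001,0,0.04],
    [-0.001,0,0.075],
    [-0.001,0,0.095],
    [-0.001,0,0.104],
    [-0.001,0,0.104],
  ],
  roll=[0,0,0,0,0],
)

```text
t: 15.38
position: [0.4594, -0.1083, 0.0059]
tcp_rot: [0.0, 0.981, -0.192, -0.0]
contact_force: [0.7, -0.3, -0.9]
grip_width: 1.001
```

Emit:
play_rows(
  fingers=[125,125,125,125,125],
  slide=[
    [0,0,0],
    [0,0,0],
    [0,0,0],
    [0,0,0],
    [0,0,0],
  ],
  roll=[0,0,0,0,0],
)

```text
t: 16.0
position: [0.4595, -0.1086, 0.0063]
tcp_rot: [-0.0, 0.981, -0.192, 0.0]
contact_force: [0.3, -0.7, 4.0]
grip_width: 0.593
```

Emit:
play_rows(
  fingers=[135,135,135,135,135],
  slide=[
    [0,0,-0.01],
    [0,0,-0.03],
    [0,0,-0.07],
    [0,0,-0.115],
    [0,0,-0.115],
  ],
  roll=[0,0,0,0,0],
)

```text
t: 16.62
position: [0.4608, -0.1089, 0.1242]
tcp_rot: [-0.0, 0.981, -0.192, 0.003]
contact_force: [-0.1, -0.8, -0.0]
grip_width: 0.597
```

```bash
python3 - <<'E'
from ov import *
go(.6111,.2306,.12,15)
ov("w13.png",[(.460,-.108,.016,.0335)])
E
```

```text
t 16.62 pos [ 0.4608 -0.1089  0.1242] yaw -22.2 grip 0.597 tilt [ 0.0056 -0.0006] F [-0.1 -0.8 -0. ] q7 -1.75
slide [ 0.0109 -0.3711  0.0049] roll -37.2 n_rows 6.0 4.0
```

View pics/w13.png

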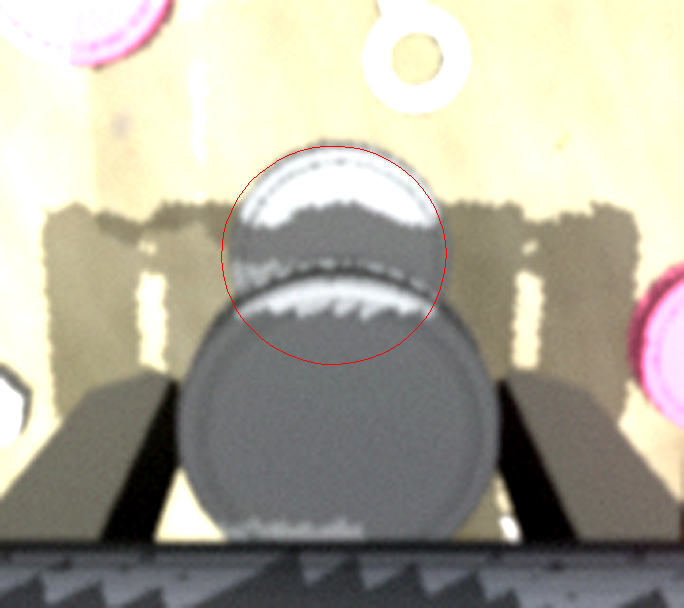

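Emit:
play_rows(
  fingers=[135,135,135,135,135],
  slide=[
    [0.002,-0.055,0],
    [0.004,-0.11,0],
    [0.006,-0.165,0],
    [0.008,-0.22,0],
    [0.009,-0.275,0.002],
  ],
  roll=[-8,-16,-24,-32,-37],
)

```text
t: 17.3
position: [0.5713, 0.1442, 0.1177]
tcp_rot: [0.0, 0.991, 0.131, -0.001]
contact_force: [1.2, 0.4, -0.3]
grip_width: 0.599
```

```bash
python3 - <<'E'
from ov import *
go(.6111,.2306,.12,15)
E
```

```text
t 17.3 pos [0.5713 0.1442 0.1177] yaw 15.0 grip 0.599 tilt [-0.002  -0.0004] F [ 1.2  0.4 -0.3] q7 -1.7
slide [ 0.0608 -0.0732 -0.0024] roll 0.0 n_rows 2.0 1.0
```

Emit:
play_rows(
  fingers=[135,135,135,135,135],
  slide=[
    [0.03,-0.035,-0.002],
    [0.05,-0.062,-0.002],
    [0.061,-0.073,-0.002],
    [0.061,-0.073,-0.002],
    [0.061,-0.073,-0.002],
  ],
  roll=[0,0,0,0,0],
)

```text
t: 17.92
position: [0.6113, 0.2268, 0.1206]
tcp_rot: [0.001, 0.992, 0.128, -0.001]
contact_force: [-1.2, -0.0, -0.3]
grip_width: 0.592
```

```bash
python3 - <<'E'
from ov import *
go(.6111,.2306,.036,15)
s,R=pose();p=s["position"]
ov("w14.png",[(.6111,.2306,.044,.028),(.6111,.2306,.054,.0195),(p[0],p[1],p[2]+.0255,.028)])
E
```

```text
t 17.93 pos [0.6113 0.2268 0.1206] yaw 14.7 grip 0.592 tilt [-0.0012 -0.0014] F [-1.2 -0.  -0.3] q7 -1.79
slide [ 0.001  -0.0038  0.0846] roll -0.3 n_rows 2.0 1.0
```

View pics/w14.png

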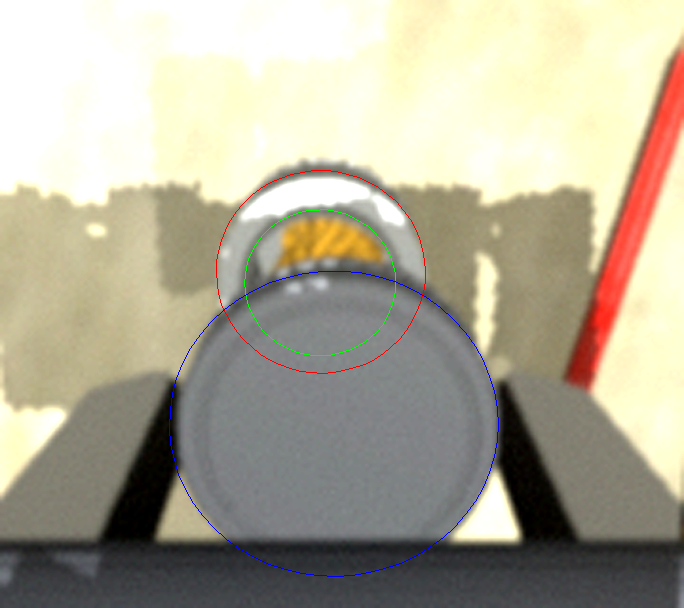

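Emit:
play_rows(
  fingers=[135,135,135,135,135],
  slide=[
    [0.001,-0.004,0.03],
    [0.001,-0.004,0.055],
    [0.001,-0.004,0.066],
    [0.001,-0.004,0.076],
    [0.001,-0.004,0.085],
  ],
  roll=[0,0,0,0,0],
)

```text
t: 18.6
position: [0.6121, 0.2328, 0.0362]
tcp_rot: [-0.0, 0.992, 0.129, 0.0]
contact_force: [-0.1, -1.2, -1.0]
grip_width: 0.594
```

Emit:
play_rows(
  fingers=[135,135],
  slide=[
    [0,0,0],
    [0,0,0],
  ],
  roll=[0,0],
)

```text
t: 18.85
position: [0.6119, 0.233, 0.0365]
tcp_rot: [-0.0, 0.992, 0.129, 0.0]
contact_force: [-0.3, 0.3, -1.2]
grip_width: 0.593
```

Emit:
play_rows(
  fingers=[135,50,20,20,20],
  slide=[
    [0,0.0015,0.0015],
    [0,0.0015,0.0015],
    [0,0.0015,0.0015],
    [0,0.0015,-0.03],
    [0,0.0015,-0.09],
  ],
  roll=[0,0,0,0,0],
)

```text
t: 19.48
position: [0.6107, 0.2311, 0.125]
tcp_rot: [0.001, 0.992, 0.129, -0.002]
contact_force: [0.6, -0.2, 0.4]
grip_width: 0.916
```

```bash
python3 - <<'E'
from ov import *
go(.459,-.109,.11,-22)
ov("w15.png",[(.6111,.2306,.060,.028)],gain=2)
im=eyes.snapshot("scene")[:,:,::-1]
cv2.imwrite("pics/s15.png",cv2.resize(im[140:280,180:350],None,fx=3.5,fy=3.5,interpolation=cv2.INTER_CUBIC))
E
```

```text
t 19.48 pos [0.6107 0.2311 0.125 ] yaw 14.8 grip 0.916 tilt [-0.0043 -0.0019] F [ 0.6 -0.2  0.4] q7 -1.8
slide [-0.2336  0.2899  0.0163] roll 36.8 n_rows 6.0 4.0
```

View pics/w15.png

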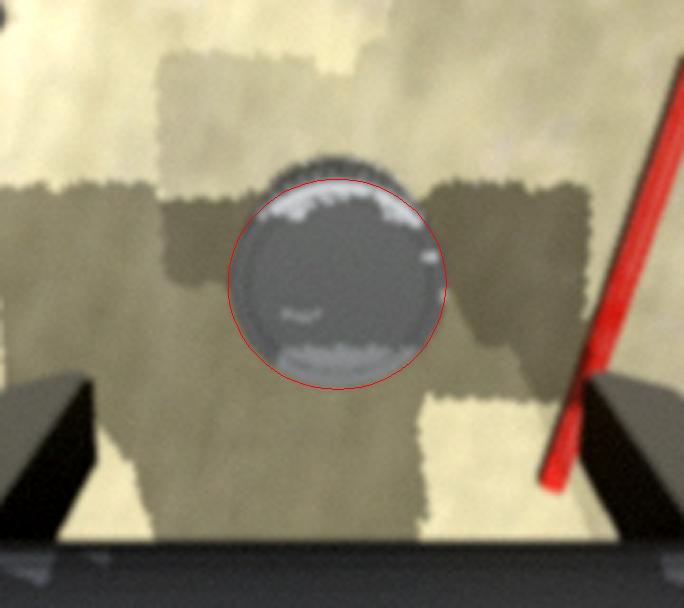

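View pics/s15.png

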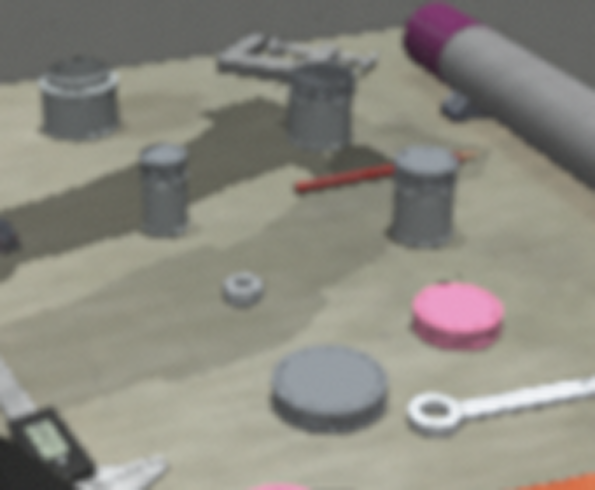

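Three tins are closed, with lid_medium on its expected circle. Back to the stack's place for lid_large.

Emit:
play_rows(
  fingers=[0,0,0,0,0],
  slide=[
    [-0.037,0.045,0.0],
    [-0.074,0.09,0.0],
    [-0.11,0.136,0.0],
    [-0.148,0.182,0.0],
    [-0.185,0.23,0.0],
  ],
  roll=[8,16,24,32,37],
)

```text
t: 20.2
position: [0.4914, -0.0395, 0.1262]
tcp_rot: [0.0, 0.981, -0.194, 0.0]
contact_force: [1.3, 0.0, 0.4]
grip_width: 1.002
```

```bash
python3 - <<'E'
from ov import *
go(.459,-.109,.11,-22)
E
```

```text
t 20.2 pos [ 0.4914 -0.0395  0.1262] yaw -22.4 grip 1.002 tilt [ 0.0008 -0.0002] F [1.3 0.  0.4] q7 -1.89
slide [-0.0035  0.0765  0.0162] roll -0.4 n_rows 2.0 1.0
```

Emit:
play_rows(
  fingers=[0,0,0,0,0],
  slide=[
    [-0.002,0.04,0.008],
    [-0.004,0.068,0.016],
    [-0.004,0.0765,0.016],
    [-0.004,0.0765,0.016],
    [-0.004,0.0765,0.016],
  ],
  roll=[0,0,0,0,0],
)

```text
t: 20.82
position: [0.4604, -0.1063, 0.1103]
tcp_rot: [-0.0, 0.981, -0.192, 0.0]
contact_force: [-0.2, -0.4, 0.8]
grip_width: 1.0
```

```bash
python3 - <<'E'
from ov import *
go(.4595,-.109,-.008,-22)
ov("w16.png",[(.4595,-.109,.016,.0335)])
E
```

```text
t 20.82 pos [ 0.4604 -0.1063  0.1103] yaw -22.1 grip 1.0 tilt [0.0008 0.0003] F [-0.2 -0.4  0.8] q7 -1.75
slide [1.000e-04 2.900e-03 1.183e-01] roll -0.1 n_rows 2.0 1.0
```

View pics/w16.png

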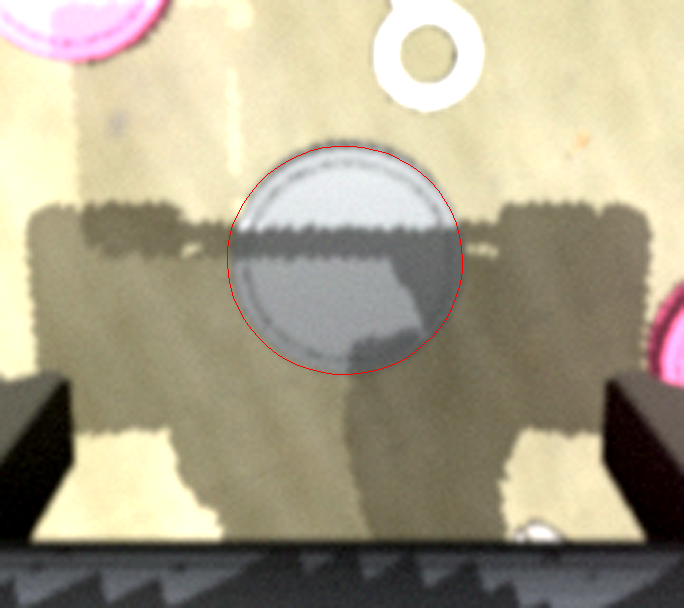

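Emit:
play_rows(
  fingers=[0,0,0,0,0],
  slide=[
    [0,0.0025,0.04],
    [0,0.0025,0.08],
    [0,0.0025,0.1],
    [0,0.0025,0.11],
    [0,0.0025,0.116],
  ],
  roll=[0,0,0,0,0],
)

```text
t: 21.5
position: [0.4589, -0.1093, -0.0061]
tcp_rot: [-0.0, 0.981, -0.192, 0.0]
contact_force: [-0.4, -0.5, -0.1]
grip_width: 0.995
```

Emit:
play_rows(
  fingers=[100,100,100,100,100],
  slide=[
    [0,0,0.002],
    [0,0,0.002],
    [0,0,0.002],
    [0,0,0.002],
    [0,0,0.002],
  ],
  roll=[0,0,0,0,0],
)

```text
t: 22.12
position: [0.4589, -0.1098, -0.0075]
tcp_rot: [-0.0, 0.981, -0.192, 0.0]
contact_force: [0.2, 0.0, 6.3]
grip_width: 0.71
```

Emit:
play_rows(
  fingers=[110,110,110,110,110],
  slide=[
    [0,0,-0.01],
    [0,0,-0.03],
    [0,0,-0.07],
    [0,0,-0.115],
    [0,0,-0.13],
  ],
  roll=[0,0,0,0,0],
  force=25,
)

```text
t: 22.75
position: [0.4592, -0.11, 0.125]
tcp_rot: [-0.0, 0.981, -0.193, 0.002]
contact_force: [0.5, 0.9, -1.6]
grip_width: 0.703
```

```bash
python3 - <<'E'
from ov import *
go(.4308,.336,.122,35)
ov("w17.png",[])
E
```

```text
t 22.75 pos [ 0.4592 -0.11    0.125 ] yaw -22.2 grip 0.703 tilt [ 0.0034 -0.0004] F [ 0.5  0.9 -1.6] q7 -1.75
slide [-0.1948 -0.4022  0.0027] roll -57.2 n_rows 8.0 6.0
```

View pics/w17.png

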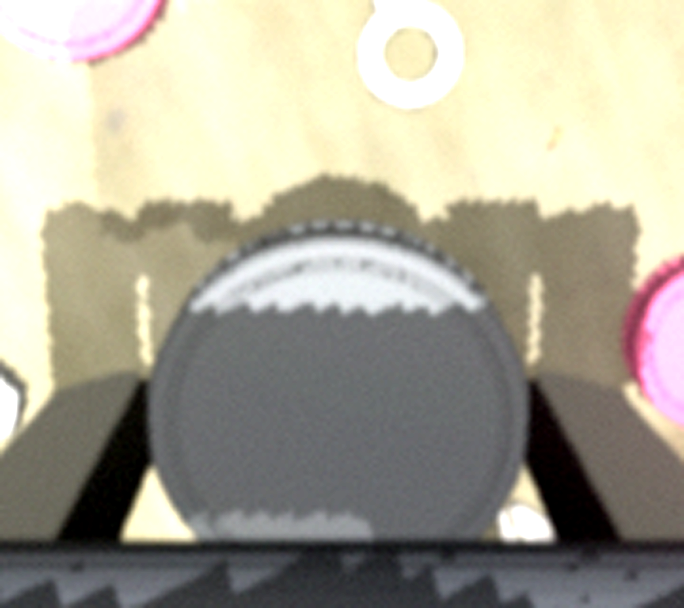

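Lid_large is held. I'll carry it to tin_large.

Emit:
play_rows(
  fingers=[110,110,110,110,110],
  slide=[
    [-0.024,-0.05,0],
    [-0.048,-0.1,0],
    [-0.072,-0.15,0],
    [-0.096,-0.2,0],
    [-0.12,-0.25,0],
  ],
  roll=[-8,-16,-24,-32,-40],
)

```text
t: 23.42
position: [0.4412, 0.1686, 0.122]
tcp_rot: [0.0, 0.988, 0.157, -0.0]
contact_force: [0.7, 0.1, -0.8]
grip_width: 0.709
```

```bash
python3 - <<'E'
from ov import *
go(.4308,.336,.122,35)
E
```

```text
t 23.43 pos [0.4412 0.1686 0.122 ] yaw 18.1 grip 0.709 tilt [-0.0004 -0.0003] F [ 0.7  0.1 -0.8] q7 -1.8
slide [ 4.210e-02 -1.624e-01 -1.000e-04] roll -16.9 n_rows 3.0 2.0
```

Emit:
play_rows(
  fingers=[110,110,110,110,110],
  slide=[
    [0.013,-0.05,0],
    [0.026,-0.1,0],
    [0.037,-0.142,0],
    [0.042,-0.162,0],
    [0.042,-0.162,0],
  ],
  roll=[-6,-12,-17,-17,-17],
)

```text
t: 24.05
position: [0.4318, 0.3345, 0.1217]
tcp_rot: [0.0, 0.954, 0.299, -0.0]
contact_force: [-0.3, -0.6, -0.2]
grip_width: 0.708
```

Emit:
play_rows(
  fingers=[110,110,110],
  slide=[
    [0,0,0],
    [0,0,0],
    [0,0,0],
  ],
  roll=[0,0,0],
)

```text
t: 24.42
position: [0.4325, 0.3331, 0.1222]
tcp_rot: [0.0, 0.954, 0.298, -0.0]
contact_force: [0.1, -0.3, -0.8]
grip_width: 0.709
```

```bash
python3 - <<'E'
from ov import *
go(.4308,.336,.038,35)
s,R=pose();p=s["position"]
ov("w18.png",[(.4308,.336,.044,.0335),(.4308,.336,.054,.025),(p[0],p[1],p[2]+.0235,.0335)])
E
```

```text
t 24.43 pos [0.4325 0.3331 0.1222] yaw 34.7 grip 0.709 tilt [ 0.     -0.0003] F [ 0.1 -0.3 -0.8] q7 -1.84
slide [ 0.0003 -0.0034  0.0842] roll -0.3 n_rows 2.0 1.0
```

View pics/w18.png

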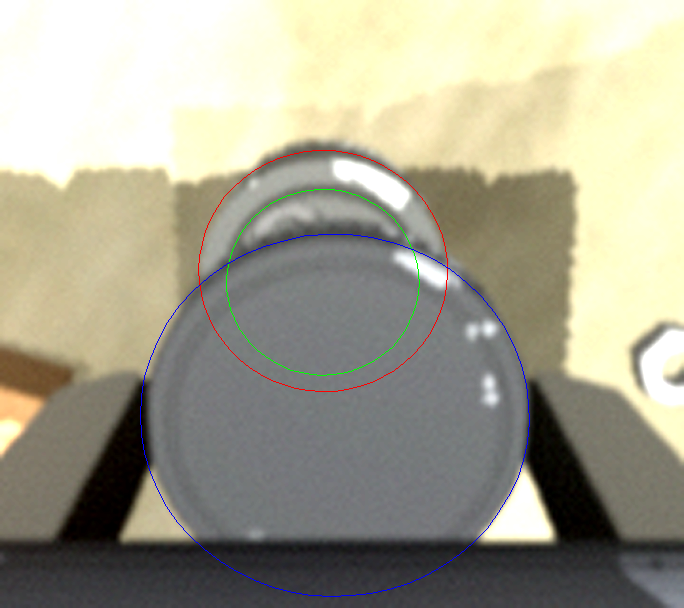

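Emit:
play_rows(
  fingers=[110,110,110,110,110],
  slide=[
    [0.0,-0.0032,0.03],
    [0.0,-0.0032,0.055],
    [0.0,-0.0032,0.066],
    [0.0,-0.0032,0.076],
    [0.0,-0.0032,0.084],
  ],
  roll=[0,0,0,0,0],
)

```text
t: 25.1
position: [0.4307, 0.3369, 0.038]
tcp_rot: [-0.0, 0.954, 0.299, 0.0]
contact_force: [0.3, -0.2, -1.2]
grip_width: 0.706
```

Emit:
play_rows(
  fingers=[110,110],
  slide=[
    [0,0,0],
    [0,0,0],
  ],
  roll=[0,0],
)

```text
t: 25.35
position: [0.4306, 0.3369, 0.0385]
tcp_rot: [-0.0, 0.954, 0.299, 0.0]
contact_force: [-0.1, -0.1, -0.9]
grip_width: 0.708
```

Emit:
play_rows(
  fingers=[110,30,0,0,0],
  slide=[
    [0,0,0.0015],
    [0,0,0.0015],
    [0,0,0.0015],
    [0,0,0.0015],
    [0,0,-0.05],
  ],
  roll=[0,0,0,0,0],
)

```text
t: 25.98
position: [0.4288, 0.3356, 0.0859]
tcp_rot: [0.001, 0.954, 0.299, -0.003]
contact_force: [0.1, 0.1, 0.6]
grip_width: 0.996
```

Emit:
play_rows(
  fingers=[0,0,0,0,0],
  slide=[
    [0,0,-0.05],
    [0,0,-0.1],
    [0,0.05,-0.12],
    [0,0.1,-0.12],
    [0,0.1,-0.12],
  ],
  roll=[0,0,0,0,0],
)

```text
t: 26.6
position: [0.4897, 0.2507, 0.2085]
tcp_rot: [0.001, 0.955, 0.296, 0.0]
contact_force: [-1.2, 0.9, -0.7]
grip_width: 0.998
```

```bash
python3 - <<'E'
from ov import *
go(.459,-.109,.11,-22)
ov("w19.png",[(.4308,.336,.060,.0335),(.4402,.1285,.060,.017)],box=(0,384,0,512),k=1.5,gain=1.7)
im=eyes.snapshot("scene")[:,:,::-1]
cv2.imwrite("pics/s19.png",cv2.resize(im[140:280,180:350],None,fx=3.5,fy=3.5,interpolation=cv2.INTER_CUBIC))
im=eyes.snapshot("top")[:,:,::-1];c=cam("top")
o=cv2.resize(im[130:250,140:340],None,fx=4,fy=4,interpolation=cv2.INTER_CUBIC)
for x,y,r in((.4308,.336,.0335),(.6111,.2306,.028),(.6079,.0457,.0225),(.4402,.1285,.017)):
    p=circle("top",x,y,.06,r,c);cv2.polylines(o,[((p-[140,130]+.5)*4-.5).round().astype(int)],True,(0,0,255),1)
cv2.imwrite("pics/t19.png",o)
E
```

```text
t 26.6 pos [0.4897 0.2507 0.2085] yaw 34.5 grip 0.998 tilt [ 0.0013 -0.0012] F [-1.2  0.9 -0.7] q7 -1.63
slide [-0.2288  0.2791  0.0989] roll 56.5 n_rows 6.0 6.0
```

View pics/w19.png

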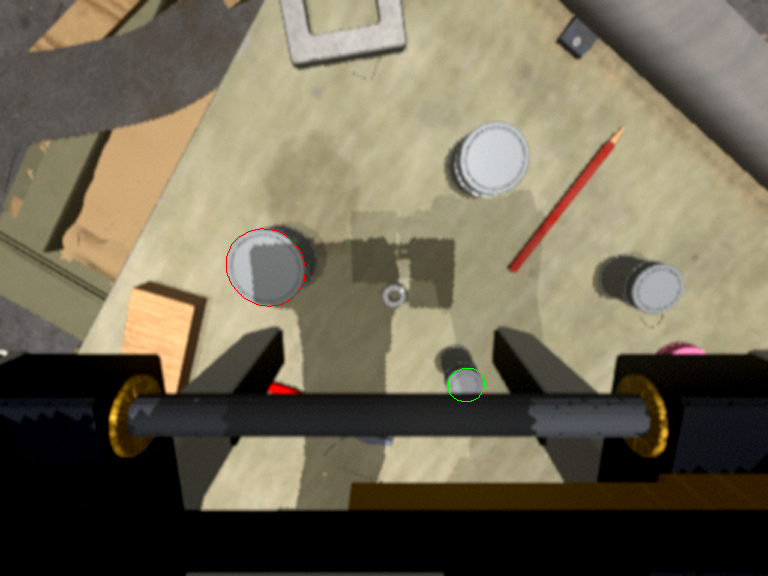

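View pics/s19.png

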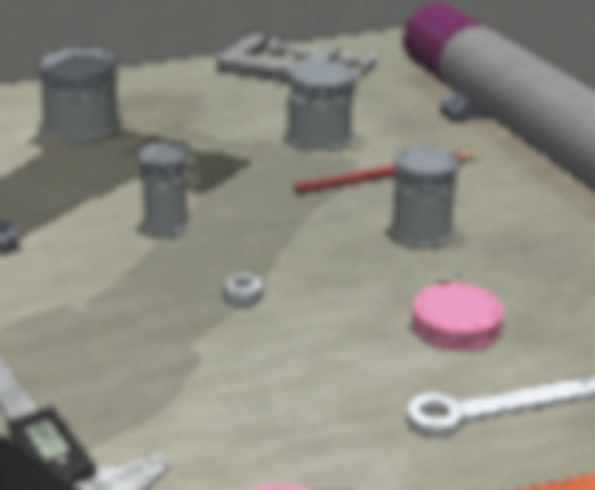

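View pics/t19.png

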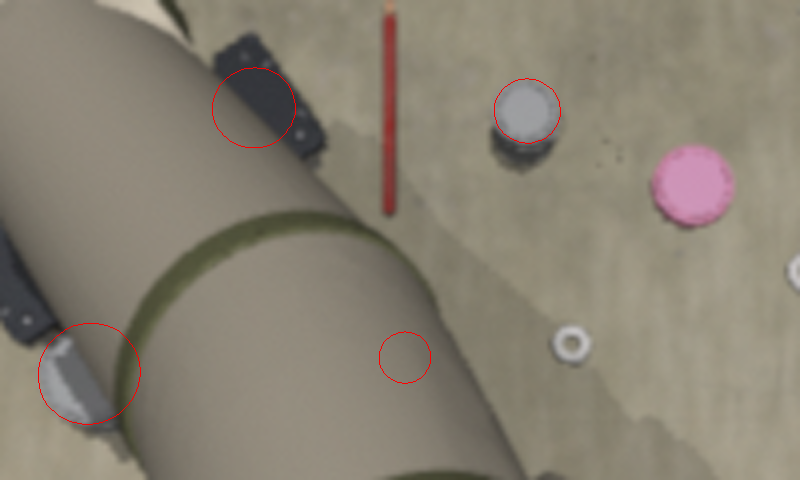

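All four lids match their seated circles, look level in the scene view, and the gripper is clear. I'll let the arm settle and hand in.

Emit:
play_rows(
  fingers=[0,0,0,0,0],
  slide=[
    [0,0,0],
    [0,0,0],
    [0,0,0],
    [0,0,0],
    [0,0,0],
  ],
  roll=[0,0,0,0,0],
)

```text
t: 27.38
position: [0.4874, 0.2547, 0.2081]
tcp_rot: [0.0, 0.954, 0.299, -0.0]
contact_force: [0.2, 0.5, -0.0]
grip_width: 0.999
```

```bash
python3 -c "
from plant import order,status
print(status.read_state()['t']);print(order.hand_in())"
```

```text
27.375
the job is handed in; nothing more can be done
None
```

I took the stack apart and put each lid on the tin of its own size. The job was handed in at about 27 s of the 96 s allowed, and it reports no verdict.

- **Seating:** each lid was checked by overlaying the circle it should make when fully down on its tin (crown top at 60 mm). All four agreed by eye to within about 1–2 mm, and in the last scene picture all four lids look level. The final overhead picture only confirmed lid_small fully, because the arm hid most of the other three tins. Those three rest on the wrist and scene pictures.
- **Forces:** contact forces at the end of each move stayed at about 6 N or less. The gripper was open and clear of everything at the end.
- **One failed check:** the first grasp of lid_tiny closed on nothing. The fingertips looked to be about 19 mm above the reported tool point. The stack was left undisturbed, and every later grasp, set about 15 mm lower, worked first time.

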